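# Fish the dropped collar out from between the drawer units

### The job

A lime-green collar has dropped into the narrow gap between the two blue drawer units. Take the bent rod with the orange grip off its stand and use its leg to draw the collar gently out of the open front of the gap until all of it lies flat on the metal plate in front of the units, then lay the rod back in the forks of its stand and let go. Do not touch the collar with the gripper, do not press the rod hard on the units, the plate or the collar (keep it below 30 N), and leave the other things on the bench alone.

Things in the scene. Friction and masses are not known exactly. Their poses are not given: they have to be found in the camera images.
- units: Two fixed blue drawer units (each 130 deep, 110 wide, tops 109 mm above the bench), 36 mm apart, on one plate. Origin: middle of the mouth (open front) of the gap between them, at bench height. x points straight into the gap, y across it to the left, z up. The gap is 36 mm wide, open above and in front, shut at the back 122 mm in. Drawer knobs stand out 8 mm in front.
- gap_mouth (a point): Middle of the mouth of the gap, on the top of the fixed aluminium plate, 4 mm above the bench; axes as units. The plate is the level floor of the gap and runs on in front of the units to x = -100 mm, over y -125 to 125 mm.
- collar_center (a point): Centre (half-way up) of the loose lime-green steel collar: a plain ring, 30 mm outside, bore 18 mm, 8 mm high, 25 g, z along the bore. It starts flat on the floor of the gap, centre 50 to 90 mm in from the mouth, too deep for fingers.
- rod_grip (a point): Centre of the orange grip (22 mm in x, 58 in y, 24 in z) of the loose bent rod, 0.3 kg. A 10 mm round bar runs along y through the grip from y = 75 to y = -80 mm, where it bends down (-z) into the leg (rod_leg tells of it). It starts lying in its stand, leg hanging at the -y end. Take the grip from above, closing along x.
- rod_leg (a point): Point on the leg's axis where it meets the bar, x 0, y -80 mm from the grip's centre. The leg is 10 mm thick down to 105 mm below here, then a thinner end, 8 mm across (it fits in the collar's bore). The end telescopes in a tight slide (holds 60 N): its tip is 150 to 200 mm below here, not measured, so find it by feel, e.g. by lowering it gently to the plate. Pressing twists the rod in the grasp.
- stand_seat (a point): Fixed point where the grip's centre belongs in the stand, 225 mm above the bench, mid-way between two V forks 100 mm apart (y = -50, 50 mm) that hold the bar either side of the grip. y: the bar's direction in the stand, z up. The prongs open upwards, 50 mm wide at the top, and reach 13 mm above the bar's axis. Base 100 by 140 mm, 12 mm thick.
Mind the look-alikes: they are no part of the job. There is more than one size of the part that bears rod_grip; the job needs the larger. What is shaped like the part that bears stand_seat but turquoise is not meant.

How it is judged:
On the way, in this order (a step that is already met when the one before it is completed fails the run):
1. the rod has been lifted off its stand (distance between rod_grip and stand_seat above 0.06 m), for 0.2 s.
2. the collar has been drawn wholly out of the gap (x of collar_center in the frame of units below -0.016 m and distance between rod_grip and stand_seat above 0.06 m), for 0.2 s.
At the end, for the whole second after the job is handed in: The collar lies flat (0.2 rad) on the plate, wholly out of the gap, its centre 16 to 100 mm in front of the mouth; the rod lies released in its stand, grip centre within 25 mm of the seat point, bar within 0.2 rad of the seat's direction, leg within 0.3 rad of hanging straight (x of collar_center in the frame of units between -0.1 and -0.016 m and y of collar_center in the frame of units between -0.125 and 0.125 m and z of collar_center in the frame of units below 0.012 m and angle between collar_center's own z axis and vertical below 0.2 rad and distance between rod_grip and stand_seat below 0.025 m and angle between rod_grip's own z axis and vertical below 0.3 rad and angle between the y axis of rod_grip and the y axis of stand_seat, either way round below 0.2 rad); the robot touches nothing.
It fails at once if the rod pressed on the units or their plate with more than 30 N (contact force between rod and units above 30 N).
It fails at once if the rod pressed on the collar with more than 30 N (contact force between rod and collar above 30 N).
It fails at once if the gripper touched the collar (contact force between the fingers and collar above 0.3 N).
It fails at once if another thing on the bench was knocked away (moved over 30 mm) (distance of any of jar_red, jar_blue, boss, boss2, brush, post, post2 from where it was at the start of the episode above 0.03 m).
It also fails if it takes over 64 s, if anything falls off the work surface, if the arm or the gripper's body presses on something with over 40 N, if the wrist force passes 120 N, or if a joint passes its speed limit or range.

### The arm

A 6-joint arm with a two-finger parallel gripper is mounted at the origin on the work surface. World frame = base frame: x ahead of the robot, y to its left, z up, the work surface at z = 0. Lengths are in m, angles in rad, forces in N, time in s.
With the tool pointing down it reaches from about 0.4 to 0.825 m from the base axis. Payload 7 kg.
Tool frame: the origin (TCP) lies on the centre line of the jaws, within the pads' length; the fingertips stand 25 mm ahead of it and the grasp point (between the pads) lies 6 mm ahead of it; z points along the fingers, y is the line along which they close (so a half turn about z gives the same grasp; the last joint's range is limited). The gripper opens to 88 mm and grips with 3 to 60 N. Pads are 19 mm wide; open, the fingers measure 130 mm over their backs; the gripper's body (78 mm by 193 mm) begins 47 mm behind the grasp point.
Start: joints at [-0.927, 0.359, 0.012, 0, -1.224, -0.288], TCP at [0.235, -0.633, 0.252] pointing down, gripper open.
Joint ranges: [-3.07, 3.07], [-1.43, 2.12], [-1.02, 1.25], [-3.03, 1.67], [-3.05, -0], [-3.03, 3.03]. Speed limits (rad/s): [2.39, 2.39, 3.01, 3.14, 3.14, 3.14].

### API

Orientations are given as [roll, pitch, yaw] about the fixed x, y, z axes, in that order (R = Rz(yaw) Ry(pitch) Rx(roll)).
In Python, from station import readout, vision, arm gives the robot as it stands. The module is installed in compiled form; this text tells all that it offers.
- The arm moves only by the tool carry_out, never from a script. Its argument "commands" is a list of rows, each an object with "dp": the shift along the tool's x, y, z in m, a list of three; "rotation": the turn, a rotation vector about the tool's x, y, z in degrees, a list of three. In form: [{"dp": [dx, dy, dz], "rotation": [wx, wy, wz]}, ...]. A call has 1 to 8 rows; each row shifts and turns the commanded pose from where the row before left it, along the tool's axes as they then stand; what a row does not reach is not made up. A row lasts 1/8 s, in which the tool goes at most 62.5 mm and 10.7 degrees, less where a joint would pass 70% of its speed; a pose out of reach is approached as far as the arm can. A call with a gripper value outside its range is refused whole. "grip" is the finger opening in m, from 0 to 0.0876, set as the call begins (left out, the last holds). The fingers move at their own pace and stop on an object; "force" is the grip in N (left out, the last holds). Time passes only in rows, so rows that do not move let the fingers close. It gives the time, the measured TCP pose, the force, the opening and the grip force at its end, in the units of the state.
- readout.get_state(): the state, without advancing time (a new reading comes with each control period).
- vision.grab_frame(name): name is "scene" or "top" or "wrist"; returns (picture, depth): 384x512x3 uint8, red, green, blue; 384x512 float32, m along the optical axis (not along the pixel's ray), 0 where there is no reading.
- vision.calibration(name): a dict with "fovy" (degrees; the focal length in pixels is half the picture's height over the tangent of half this angle, whatever the lens; pixels are square), "cx", "cy" (the principal point, pixels), "origin" and "attitude" of the camera in the world; the wrist camera has in their place "mount" (4x4, takes a point from camera to tool coordinates, whose origin is the TCP and whose axes are the flange's). Camera axes: x right, y down, z forward; pixel columns grow to the right and rows downward; lengths in m; the calibration is good to about 2 mm. The wrist camera is an equidistant fisheye: a pixel r from the principal point sees the ray r / f radians off the axis. A picture is of the moment at which its call begins: read the wrist's pose just before it. calibration takes no time and is no camera call.
- arm.job_done(): hands the job in; it is judged then, once.
Trained networks look in the newest picture that a camera, given by its name, has taken for a name from the list of things; names that differ only in an ending like _2 or _b are one class to them, and where a whole thing is asked for, a point or a joint stands for the part that bears it (a point fixed in the world has none). Each returns a list of dicts, best first, with "score" (0 to 1); they miss things now and then, are a little off and sometimes report something else, mostly with a low value. They report only what shows in the picture. A call takes as long as a camera call. They do not tell look-alikes from the thing itself.
- vision.trace(label, camera): "pixels" (384x512 bool, what is visible of it) and "position" ([row, column] in pixels, amid what is visible of it).
The state is a dict: "t": time; "q": joint angles; "qd": joint speeds; "joint_efforts": joint torques, N m; "eef_pos": TCP position; "ee_rot": TCP orientation; "force": force on the tool from outside, world axes, zero at the start; "moment": the same for the moment, N m; "width": finger opening in m; "gripper_force": force on a finger pad.
Only numpy, scipy, OpenCV 4.12 (cv2) and the standard library are available. Lean on these libraries where they do the work, as an engineer would, in place of code of your own. Each camera call takes 0.05 s, during which the arm holds its last target. There are 200 camera calls.

## Working session

There is one attempt and no reset: what is moved stays moved. The work goes in short steps, Python scripts to look and compute and a tool call to move; the robot and the scene stay as the last step left them, time stands still between calls to the robot, and variables do not carry over. Pictures are saved under pics/ and viewed, at most 10 in all, crops included, and the job is handed in when it is done.

Besides the shell and the picture viewer there is one more tool, called after ">>>" by a JSON object that holds its "method" and its "body". carry_out: Moves the arm, as the interface text tells. Its arguments: {"type":"object","properties":{"commands":{"type":"array"},"grip":{"type":"number"},"force":{"type":"number"}},"required":["commands"]}

```bash
mkdir -p pics
cat > h.py <<'E'
import numpy as np, cv2
from scipy.spatial.transform import Rotation as R
from station import readout, vision, arm
def cal(n):
    c=vision.calibration(n); f=192/np.tan(np.radians(c['fovy'])/2); return c,f
def att(c):
    a=np.array(c['attitude'],float)
    return a if a.shape==(3,3) else R.from_euler('xyz',a).as_matrix() if a.size==3 else None
def cloud(n,depth):
    c,f=cal(n); v,u=np.mgrid[0:384,0:512]
    P=np.stack([(u-c['cx'])/f*depth,(v-c['cy'])/f*depth,depth],-1)
    W=P@att(c).T+np.array(c['origin']); W[depth==0]=np.nan
    return W
E
python3 - <<'E'
from h import *
for n in("scene","top","wrist"): print(n,vision.calibration(n))
print(readout.get_state())
a,da=vision.grab_frame("scene"); b,db=vision.grab_frame("top")
np.savez('f0.npz',a=a,da=da,b=b,db=db)
cv2.imwrite('pics/s0.png',cv2.resize(a[:,:,::-1],(800,600)))
cv2.imwrite('pics/t0.png',cv2.resize(b[:,:,::-1],(800,600)))
E
```

```text
scene {'fovy': 55.573597212102975, 'cx': 256.48592276683723, 'cy': 191.20331818180858, 'origin': array([1.07155223, 0.1774531 , 0.68887717]), 'attitude': array([-2.30399411, -0.0025464 ,  1.68364264])}
top {'fovy': 44.209765256910565, 'cx': 252.17284413194994, 'cy': 187.492126054318, 'origin': array([0.35559991, 0.11913183, 1.01933933]), 'attitude': array([-2.98756941, -0.03298107, -1.57280067])}
wrist {'fovy': 65.70646984690485, 'cx': 258.50850898068865, 'cy': 188.35734173963576, 'mount': array([[-4.49801149e-05, -9.52068670e-01, -3.05884367e-01,
         8.30838925e-02],
       [ 9.99999934e-01,  6.74770161e-05, -3.57072399e-04,
        -5.58586854e-04],
       [ 3.60597608e-04, -3.05884363e-01,  9.52068604e-01,
        -1.31891348e-01],
       [ 0.00000000e+00,  0.00000000e+00,  0.00000000e+00,
         1.00000000e+00]])}
{'t': 0.0, 'q': array([-9.26890032e-01,  3.59349599e-01,  1.10572260e-02, -3.57188625e-04,
       -1.22408629e+00, -2.88104875e-01]), 'qd': array([-0.00106546,  0.00051183, -0.00041947, -0.00161124,  0.00086786,
       -0.00126793]), 'joint_efforts': array([ 1.15142561e-04, -5.82725573e+01,  2.93065470e+01,  6.99709922e+00,
        7.22651108e-03, -1.63213567e-04]), 'eef_pos': array([ 0.23495748, -0.63230884,  0.25064478]), 'ee_rot': array([ 3.13998012e+00, -1.27700201e-04, -2.78591277e+00]), 'force': array([ 0.0874244 , -0.40946554, -0.13935387]), 'moment': array([0.05464222, 0.02031017, 0.00130794]), 'gripper_force': 0.0, 'width': 0.08786746146804295}
```

View pics/s0.png

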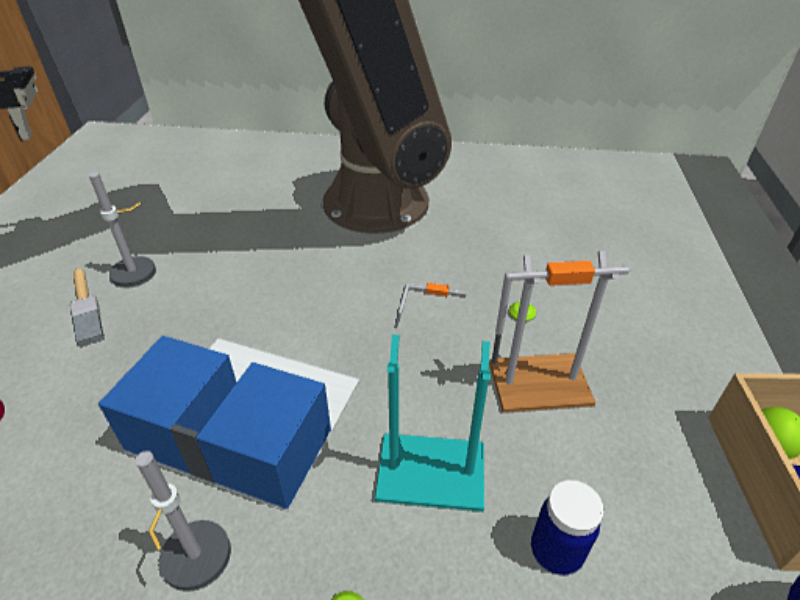

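View pics/t0.png

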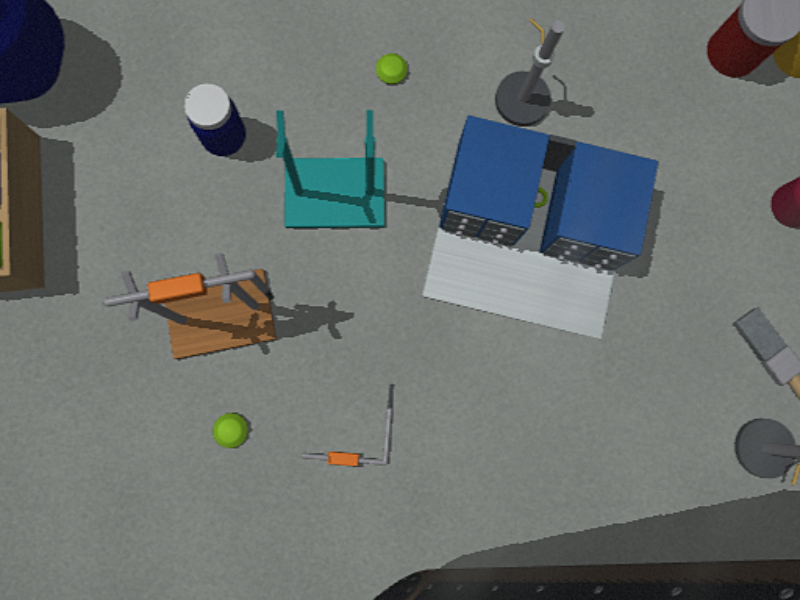

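The scene view shows the large orange-grip rod in the brown wooden stand (570,272), a small rod loose on the bench (437,290), the turquoise look-alike stand (430,470) and the blue units. The top view shows the lime collar in the gap at (541,196), the big rod at (176,288) and the small one at (345,459). The large rod in the brown stand is the one meant.

Run:
```python
from h import *
d=np.load('f0.npz')
for n,im,dp in(("top",d['b'],d['db']),("scene",d['a'],d['da'])):
    W=cloud(n,dp); hsv=cv2.cvtColor(im,cv2.COLOR_RGB2HSV); H,S,V=[hsv[...,i].astype(int) for i in range(3)]
    z=W[...,2]
    print(n,'bench z',np.nanmedian(z[(S<40)&(V>90)]))
    blue=(H>100)&(H<118)&(S>150)&(abs(z-.109)<.006)
    lab=cv2.connectedComponentsWithStats(blue.astype(np.uint8))
    for i in range(1,lab[0]):
        if lab[2][i,4]>300:
            P=W[lab[1]==i]; r=cv2.minAreaRect((P[:,:2]*1000).astype(np.float32)); print('blue',lab[3][i],np.median(P[:,2]),r, cv2.boxPoints(r).tolist())
    lime=(H>30)&(H<50)&(S>120)
    lab=cv2.connectedComponentsWithStats(lime.astype(np.uint8))
    for i in range(1,lab[0]):
        if lab[2][i,4]>8: P=W[lab[1]==i]; print('lime',lab[3][i],lab[2][i],np.nanmean(P,0),np.nanmin(P,0),np.nanmax(P,0))
    orr=(H>5)&(H<16)&(S>200)&(V>120)
    lab=cv2.connectedComponentsWithStats(orr.astype(np.uint8))
    for i in range(1,lab[0]):
        if lab[2][i,4]>40:
            P=W[lab[1]==i]; print('or',lab[3][i],lab[2][i,4],np.nanmedian(P,0)); t=P[P[:,2]>np.nanmax(P[:,2])-.006]; print(cv2.minAreaRect((t[:,:2]*1000).astype(np.float32)),np.nanmedian(t[:,2]))
    # bar: elevated gray around z .21-.24
    bar=(S<60)&(z>.215)&(z<.245)
    lab=cv2.connectedComponentsWithStats(bar.astype(np.uint8))
    for i in range(1,lab[0]):
        if lab[2][i,4]>25:
            P=W[lab[1]==i]; print('gray',lab[3][i],lab[2][i],np.nanmean(P,0),np.nanmin(P,0),np.nanmax(P,0))
    pl=(S<40)&(V>150)&(abs(z-.004)<.004)
    lab=cv2.connectedComponentsWithStats(pl.astype(np.uint8))
    i=1+np.argmax(lab[2][1:,4]); P=W[lab[1]==i]; print('plate',lab[2][i],cv2.boxPoints(cv2.minAreaRect((P[:,:2]*1000).astype(np.float32))).tolist(),np.median(P[:,2]))
b=d['b'];cr=np.hstack([cv2.resize(b[150:240,60:190],None,fx=3,fy=3),cv2.resize(b[75:165,275:405],None,fx=3,fy=3)])
cv2.imwrite('pics/c1.png',cr[:,:,::-1])
```

```text
top bench z -0.0003083590523613733
blue [318.15870617 109.81318017] 0.10870632765055455 ((657.055419921875, -44.84752655029297), (109.06887817382812, 130.03273010253906), 76.13175201416016) [[580.8629760742188, -82.20848083496094], [707.1051635742188, -113.37602996826172], [733.2478637695312, -7.486572265625], [607.0056762695312, 23.68097686767578]]
blue [388.6768254 125.6368254] 0.10878915894389934 ((623.0338134765625, -185.79629516601562), (108.63360595703125, 129.20306396484375), 76.55595397949219) [[547.5740966796875, -223.6051025390625], [673.2366943359375, -253.64425659179688], [698.4935302734375, -147.98748779296875], [572.8309326171875, -117.94833374023438]]
lime [250.26751592  43.47770701] [241  34  20  20 314] [0.84172745 0.08925841 0.01260517] [ 0.82041681  0.06682574 -0.00347352] [0.87045546 0.11021382 0.02068752]
lime [346.29545455 126.56818182] [342 120   8  13  44] [ 0.64965507 -0.12370772  0.01092521] [ 0.63690916 -0.13026221  0.00392552] [ 0.66515992 -0.11360986  0.01636262]
lime [6.45161290e-02 1.56709677e+02] [  0 142   2  29  31] [0.56683742 0.60231396 0.05821131]
[... 3470 characters left out ...]
 [269.02258065  89.77419355] [250  81  36  18 310] [0.14894321 0.10876592 0.22900078] [0.11484366 0.05983046 0.2150487 ] [0.17900478 0.15117614 0.24490503]
gray [389.23560209 171.80104712] [380 161  23  18 191] [0.4727765  0.38011667 0.22699782] [0.44723073 0.36132403 0.21501456] [0.50019674 0.40642368 0.23840828]
gray [336.74770642 174.86238532] [323 163  28  19 218] [0.49443648 0.2745103  0.22664753] [0.46841495 0.24734165 0.21500277] [0.52003965 0.30161464 0.23799384]
plate [    0   124   345   260 17628] [[-259.2596740722656, 98.61607360839844], [281.33062744140625, -701.3954467773438], [936.0716552734375, -258.968505859375], [395.48138427734375, 541.0430297851562]] 0.0009212281628107055
```

View pics/c1.png

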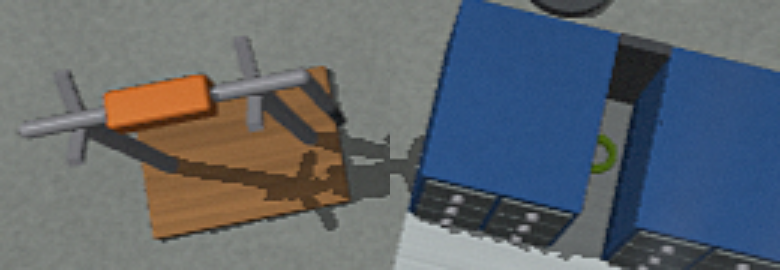

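The crop confirms the large orange grip on the brown stand's forks with the leg at its right (-y) end, and the collar in the gap against the left unit's edge. I'll check the obstacles' heights and refine the grip.

```bash
cat >> h.py <<'E'
def rows(p0,y0,p1,y1,n,slow=.055):
    """rows from world pos/yaw(deg) p0 to p1, tool down"""
    p0=np.array(p0,float);p1=np.array(p1,float)
    out=[]
    for i in range(n):
        y=np.radians(y0+(y1-y0)*i/n); d=(p1-p0)/n
        out.append({"dp":[round(float(x),4) for x in (d[0]*np.cos(y)+d[1]*np.sin(y), d[0]*np.sin(y)-d[1]*np.cos(y), -d[2])],"rotation":[0,0,round(-(y1-y0)/n,2)]})
    import json; print(json.dumps(out))
E
python3 - <<'E'
from h import *
d=np.load('f0.npz')
for n,im,dp in(("top",d['b'],d['db']),("scene",d['a'],d['da'])):
    W=cloud(n,dp); z=W[...,2]
    m=(z>.03)&(z<.5)&(W[...,0]>.05)
    lab=cv2.connectedComponentsWithStats(m.astype(np.uint8))
    for i in range(1,lab[0]):
        if lab[2][i,4]>60: P=W[lab[1]==i]; print(n,lab[3][i].round(),P.min(0).round(3),P.max(0).round(3))
    hsv=cv2.cvtColor(im,cv2.COLOR_RGB2HSV).astype(int)
    m=(hsv[...,0]<20)&(hsv[...,1]>150)&(z>.226)&(z<.245)&(W[...,0]>.4)
    P=W[m]; t=P[P[:,2]>.232]; print(len(P),len(t),P.mean(0),t.mean(0),cv2.minAreaRect((t[:,:2]*1000).astype(np.float32)))
    bar=(hsv[...,1]<60)&(z>.216)&(z<.234)&(W[...,0]>.4)
    P=W[bar]; # project to bar frame
    c=np.array([.4845,.327]); a=np.radians(11.6); e=np.array([-np.sin(a),np.cos(a)]);nn=np.array([np.cos(a),np.sin(a)])
    s=(P[:,:2]-c)@e; q=(P[:,:2]-c)@nn; k=abs(q)<.007; pf=np.polyfit(s[k],q[k],1); print('bar s range',s[k].min(),s[k].max(),'slope',pf,'zmax',np.percentile(P[k,2],95))
    m=abs(q)>.012; print('forks s', s[m&(s<0)].mean(), s[m&(s>0)].mean(), 'q', q[m].mean(),q[m&(s<0)].min(),q[m&(s<0)].max())
rows([.235,-.633,.25],-159.6,[.55,-.2,.42],-110,10)
rows([.55,-.2,.42],-110,[.4845,.327,.36],-78.4,10)
E
```

```text
top [18. 31.] [0.757 0.532 0.03 ] [0.897 0.61  0.175]
top [486.  20.] [ 0.837 -0.501  0.03 ] [ 0.906 -0.378  0.117]
top [347.  35.] [ 0.787 -0.114  0.031] [ 0.851 -0.086  0.215]
top [137.  74.] [0.709 0.296 0.03 ] [0.772 0.361 0.114]
top [ 10. 129.] [0.516 0.565 0.03 ] [0.74  0.616 0.104]
top [183.  97.] [0.629 0.213 0.031] [0.682 0.226 0.239]
top [237.  98.] [0.63  0.114 0.03 ] [0.684 0.125 0.239]
top [352. 122.] [ 0.545 -0.255  0.03 ] [0.732 0.023 0.115]
top [507. 127.] [ 0.612 -0.477  0.03 ] [ 0.671 -0.457  0.07 ]
top [119. 186.] [0.447 0.243 0.032] [0.521 0.404 0.239]
top [502. 288.] [ 0.293 -0.421  0.031] [ 0.309 -0.412  0.101]
top [310. 373.] [ 0.144 -0.034  0.143] [0.249 0.114 0.5  ]
460 382 [0.48328087 0.32618824 0.23352306] [0.48399886 0.32647099 0.23410925] ((483.683349609375, 326.604736328125), (21.51886749267578, 56.642425537109375), 11.270408630371094)
bar s range -0.08464848813794781 0.0784849256103832 slope [ 0.0031295  -0.00088607] zmax 0.22880149624894575
forks s -0.062369286729634016 0.047833265942196265 q 0.010910716660907344 -0.026997335807547367 0.161311911061263
[... 1532 characters left out ...]
otation": [0, 0, -4.96]}, {"dp": [-0.0525, -0.0103, -0.017], "rotation": [0, 0, -4.96]}]
[{"dp": [-0.0473, 0.0242, 0.006], "rotation": [0, 0, -3.16]}, {"dp": [-0.0485, 0.0215, 0.006], "rotation": [0, 0, -3.16]}, {"dp": [-0.0497, 0.0188, 0.006], "rotation": [0, 0, -3.16]}, {"dp": [-0.0506, 0.0161, 0.006], "rotation": [0, 0, -3.16]}, {"dp": [-0.0514, 0.0132, 0.006], "rotation": [0, 0, -3.16]}, {"dp": [-0.0521, 0.0104, 0.006], "rotation": [0, 0, -3.16]}, {"dp": [-0.0526, 0.0075, 0.006], "rotation": [0, 0, -3.16]}, {"dp": [-0.0529, 0.0046, 0.006], "rotation": [0, 0, -3.16]}, {"dp": [-0.0531, 0.0017, 0.006], "rotation": [0, 0, -3.16]}, {"dp": [-0.0531, -0.0013, 0.006], "rotation": [0, 0, -3.16]}]
```

>>> {"method": "carry_out", "body": {"commands": [{"dp":[-0.0446,0.0296,-0.017],"rotation":[0,0,-4.96]},{"dp":[-0.047,0.0256,-0.017],"rotation":[0,0,-4.96]},{"dp":[-0.0491,0.0215,-0.017],"rotation":[0,0,-4.96]},{"dp":[-0.0507,0.0172,-0.017],"rotation":[0,0,-4.96]},{"dp":[-0.052,0.0127,-0.017],"rotation":[0,0,-4.96]},{"dp":[-0.0529,0.0082,-0.017],"rotation":[0,0,-4.96]},{"dp":[-0.0534,0.0036,-0.017],"rotation":[0,0,-4.96]},{"dp":[-0.0535,-0.0011,-0.017],"rotation":[0,0,-4.96]}], "grip": 0.0876}}

```text
t: 1.1
eef_pos: [0.4877, -0.2847, 0.3879]
ee_rot: [3.141, 0.0, -2.09]
force: [0.2, -1.1, -0.9]
width: 0.087
gripper_force: 0.0
```

>>> {"method": "carry_out", "body": {"commands": [{"dp":[-0.0532,-0.0057,-0.017],"rotation":[0,0,-4.96]},{"dp":[-0.0525,-0.0103,-0.017],"rotation":[0,0,-4.96]},{"dp":[-0.0473,0.0242,0.006],"rotation":[0,0,-3.16]},{"dp":[-0.0485,0.0215,0.006],"rotation":[0,0,-3.16]},{"dp":[-0.0497,0.0188,0.006],"rotation":[0,0,-3.16]},{"dp":[-0.0506,0.0161,0.006],"rotation":[0,0,-3.16]},{"dp":[-0.0514,0.0132,0.006],"rotation":[0,0,-3.16]},{"dp":[-0.0521,0.0104,0.006],"rotation":[0,0,-3.16]}]}}

```text
t: 2.1
eef_pos: [0.5101, 0.1179, 0.3852]
ee_rot: [3.141, 0.0, -1.587]
force: [1.0, 0.9, 0.4]
width: 0.0877
gripper_force: 0.0
```

>>> {"method": "carry_out", "body": {"commands": [{"dp":[-0.0526,0.0075,0.006],"rotation":[0,0,-3.16]},{"dp":[-0.0529,0.0046,0.006],"rotation":[0,0,-3.16]},{"dp":[-0.0531,0.0017,0.006],"rotation":[0,0,-3.16]},{"dp":[-0.0531,-0.0013,0.006],"rotation":[0,0,-3.16]},{"dp":[0,0,0],"rotation":[0,0,0]},{"dp":[0,0,0],"rotation":[0,0,0]}]}}

```text
t: 2.85
eef_pos: [0.4845, 0.3272, 0.3611]
ee_rot: [3.141, -0.001, -1.368]
force: [0.2, -0.6, 0.0]
width: 0.0873
gripper_force: 0.0
```

```bash
cat >> h.py <<'E'
def wcloud(depth,st):
    c,f=cal('wrist'); v,u=np.mgrid[0:384,0:512]; x=u-c['cx'];y=v-c['cy'];r=np.hypot(x,y)+1e-9;t=r/f
    P=np.stack([np.tan(t)*x/r*depth,np.tan(t)*y/r*depth,depth],-1)
    M=np.array(c['mount']); T=P@M[:3,:3].T+M[:3,3]
    W=T@R.from_euler('xyz',st['ee_rot']).as_matrix().T+st['eef_pos']; W[depth==0]=np.nan; return W
E
python3 - <<'E'
from h import *
st=readout.get_state(); im,dp=vision.grab_frame('wrist'); W=wcloud(dp,st)
z=W[...,2]; hsv=cv2.cvtColor(im,cv2.COLOR_RGB2HSV).astype(int)
m=(hsv[...,0]<20)&(hsv[...,1]>150)&(z>.22)&(z<.25)
t=W[m&(z>.231)]; print(st['eef_pos'],m.sum(),np.median(t[:,2]),cv2.minAreaRect((t[:,:2]*1000).astype(np.float32)),np.median(t,0))
bar=(hsv[...,1]<60)&(z>.216)&(z<.234); P=W[bar]
c=np.array([.484,.3275]); a=np.radians(11.8); e=np.array([-np.sin(a),np.cos(a)]);nn=np.array([np.cos(a),np.sin(a)])
s=(P[:,:2]-c)@e; q=(P[:,:2]-c)@nn; k=abs(q)<.007; print('bar',s[k].min(),s[k].max(),np.polyfit(s[k],q[k],1),np.percentile(P[k,2],95))
E
```

```text
[0.48452115 0.32715959 0.36110447] 1401 0.23329084498850042 ((482.9940185546875, 327.91900634765625), (21.89642906188965, 57.179779052734375), 12.339441299438477) [0.48346164 0.32621698 0.23329084]
bar -0.08349192652697839 0.07951677725514314 [ 0.00480852 -0.00042876] 0.2270885603949661
```

>>> {"method": "carry_out", "body": {"commands": [{"dp":[-0.0005,0.001,0.04],"rotation":[0,0,-0.4]},{"dp":[0,0,0.04],"rotation":[0,0,0]},{"dp":[0,0,0.03],"rotation":[0,0,0]},{"dp":[0,0,0.015],"rotation":[0,0,0]},{"dp":[0,0,0.006],"rotation":[0,0,0]},{"dp":[0,0,0],"rotation":[0,0,0]},{"dp":[0,0,0],"rotation":[0,0,0]}]}}

```text
t: 3.78
eef_pos: [0.4841, 0.3278, 0.2318]
ee_rot: [-3.14, 0.001, -1.362]
force: [0.0, 0.1, 0.2]
width: 0.0872
gripper_force: 0.0
```

>>> {"method": "carry_out", "body": {"commands": [{"dp":[0,0,0],"rotation":[0,0,0]},{"dp":[0,0,0],"rotation":[0,0,0]},{"dp":[0,0,0],"rotation":[0,0,0]},{"dp":[0,0,0],"rotation":[0,0,0]},{"dp":[0,0,0],"rotation":[0,0,0]},{"dp":[0,0,0],"rotation":[0,0,0]},{"dp":[0,0,0],"rotation":[0,0,0]},{"dp":[0,0,0],"rotation":[0,0,0]}], "grip": 0.0, "force": 45}}

```text
t: 4.78
eef_pos: [0.4831, 0.3273, 0.2305]
ee_rot: [3.141, -0.0, -1.362]
force: [-3.3, -0.4, 2.3]
width: 0.0218
gripper_force: 45.0
```

>>> {"method": "carry_out", "body": {"commands": [{"dp":[0,0,-0.01],"rotation":[0,0,0]},{"dp":[0,0,-0.025],"rotation":[0,0,0]},{"dp":[0,0,-0.035],"rotation":[0,0,0]},{"dp":[0,0,-0.04],"rotation":[0,0,0]},{"dp":[0,0,-0.04],"rotation":[0,0,0]},{"dp":[0,0,-0.03],"rotation":[0,0,0]},{"dp":[0,0,0],"rotation":[0,0,0]},{"dp":[0,0,0],"rotation":[0,0,0]}]}}

```text
t: 5.78
eef_pos: [0.4833, 0.3273, 0.4097]
ee_rot: [3.14, -0.0, -1.362]
force: [-0.1, 0.0, -2.2]
width: 0.0216
gripper_force: 45.0
```

Run:
```python
from h import *
rows([.484,.327,.41],-78,[.5,-.05,.41],-58.7,10)
```

```text
[{"dp": [0.0372, 0.0063, -0.0], "rotation": [0, 0, -1.93]}, {"dp": [0.037, 0.0075, -0.0], "rotation": [0, 0, -1.93]}, {"dp": [0.0367, 0.0088, -0.0], "rotation": [0, 0, -1.93]}, {"dp": [0.0364, 0.01, -0.0], "rotation": [0, 0, -1.93]}, {"dp": [0.036, 0.0112, -0.0], "rotation": [0, 0, -1.93]}, {"dp": [0.0356, 0.0124, -0.0], "rotation": [0, 0, -1.93]}, {"dp": [0.0352, 0.0136, -0.0], "rotation": [0, 0, -1.93]}, {"dp": [0.0347, 0.0148, -0.0], "rotation": [0, 0, -1.93]}, {"dp": [0.0342, 0.016, -0.0], "rotation": [0, 0, -1.93]}, {"dp": [0.0336, 0.0171, -0.0], "rotation": [0, 0, -1.93]}]
```

>>> {"method": "carry_out", "body": {"commands": [{"dp":[0.0372,0.0063,0],"rotation":[0,0,-1.93]},{"dp":[0.037,0.0075,0],"rotation":[0,0,-1.93]},{"dp":[0.0367,0.0088,0],"rotation":[0,0,-1.93]},{"dp":[0.0364,0.01,0],"rotation":[0,0,-1.93]},{"dp":[0.036,0.0112,0],"rotation":[0,0,-1.93]},{"dp":[0.0356,0.0124,0],"rotation":[0,0,-1.93]},{"dp":[0.0352,0.0136,0],"rotation":[0,0,-1.93]},{"dp":[0.0347,0.0148,0],"rotation":[0,0,-1.93]}]}}

```text
t: 6.78
eef_pos: [0.4957, 0.0246, 0.4092]
ee_rot: [3.139, 0.0, -1.091]
force: [1.0, -1.1, -2.4]
width: 0.0221
gripper_force: 45.0
```

>>> {"method": "carry_out", "body": {"commands": [{"dp":[0.0342,0.016,0],"rotation":[0,0,-1.93]},{"dp":[0.0336,0.0171,0],"rotation":[0,0,-1.93]},{"dp":[0,0,0],"rotation":[0,0,0]},{"dp":[0,0,0],"rotation":[0,0,0]},{"dp":[0,0,0],"rotation":[0,0,0]}]}}

```text
t: 7.4
eef_pos: [0.4994, -0.0488, 0.4101]
ee_rot: [3.141, 0.0, -1.024]
force: [-0.2, 0.3, -2.4]
width: 0.0216
gripper_force: 45.0
```

Run:
```python
from h import *
st=readout.get_state(); print(st['eef_pos'],st['ee_rot'],st['force'])
out=[]
F={}
for n in("scene","wrist","top"):
    im,dp=vision.grab_frame(n); F[n]=im;F[n+'d']=dp
    W=wcloud(dp,st) if n=='wrist' else cloud(n,dp)
    # leg region: near predicted leg axis
    y=st['ee_rot'][2]; rod=y+np.pi/2; g=st['eef_pos']; L=g[:2]-.08*np.array([-np.sin(rod),np.cos(rod)])
    m=(np.hypot(W[...,0]-L[0],W[...,1]-L[1])<.02)&(W[...,2]>.18)&(W[...,2]<.44)
    P=W[m]; print(n,L,m.sum())
    if m.sum()>10:
        print(P[:,2].min(),P[:,2].max())
        for lo in np.arange(.18,.42,.03):
            k=(P[:,2]>=lo)&(P[:,2]<lo+.03)
            if k.sum()>2: print(round(lo,2),k.sum(),P[k].mean(0).round(4))
np.savez('f1.npz',**F)
cv2.imwrite('pics/s1.png',np.hstack([F['scene'][:,:,::-1][0:384,100:400],F['top'][:,:,::-1][:,200:]]))
```

```text
[ 0.49938414 -0.04884419  0.41009036] [ 3.14095843e+00  4.16760576e-04 -1.02409729e+00] [-0.20435055  0.3329695  -2.44717949]
scene [ 0.54097376 -0.11718381] 494
0.23753967226204808 0.4076244012639195
0.21 3 [ 0.5422 -0.1138  0.2385]
0.24 56 [ 0.542  -0.1131  0.2549]
0.27 56 [ 0.5422 -0.1132  0.285 ]
0.3 81 [ 0.5429 -0.1128  0.3155]
0.33 89 [ 0.5427 -0.1128  0.3452]
0.36 96 [ 0.5428 -0.113   0.3751]
0.39 113 [ 0.5402 -0.1093  0.4011]
wrist [ 0.54097376 -0.11718381] 1029
0.40001194482063096 0.40802543220096815
0.39 1029 [ 0.5364 -0.1102  0.4048]
top [ 0.54097376 -0.11718381] 0
```

View pics/s1.png

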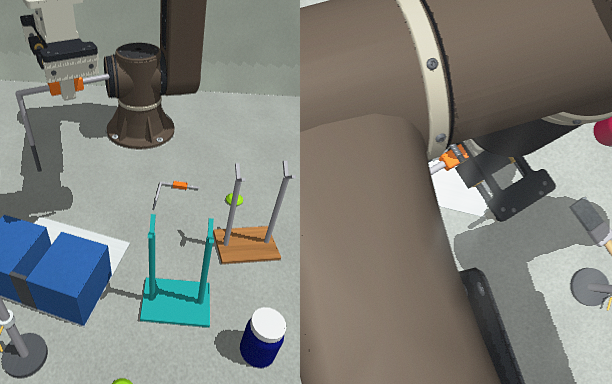

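The leg hangs straight (scene crop (30,140)), its tip about 0.172 m below the TCP. Next I'll check the collar's depth in the gap and hover above it.

```bash
cat >> h.py <<'E'
a_=np.radians(-13.7); U=np.array([np.cos(a_),np.sin(a_)]); V=np.array([-np.sin(a_),np.cos(a_)]); M0=np.array([.5765,-.0985])
def units(P): d=P[...,:2]-M0; return np.stack([d@U,d@V],-1)
def lime(im): 
    h=cv2.cvtColor(im,cv2.COLOR_RGB2HSV).astype(int); return (h[...,0]>28)&(h[...,0]<55)&(h[...,1]>110)
E
python3 - <<'E'
from h import *
d=np.load('f0.npz'); W=cloud('top',d['db']); m=lime(d['b']); uv=units(W); k=m&(abs(uv[...,1])<.03)&(uv[...,0]>0)&(uv[...,0]<.13)
P=np.c_[uv[k]*1000,W[k][:,2]*1000]; print(P[np.argsort(P[:,0])].round(1).tolist())
rows([.4994,-.0488,.41],-58.7,[.6422,-.0573,.32],-58.7,5)
E
```

```text
[[62.8, -2.4, 11.8], [64.5, 0.2, 11.7], [64.6, -7.1, 9.6], [64.7, -5.3, 7.6], [64.8, -1.5, 3.9], [65.2, -2.1, 11.1], [65.4, -4.0, 12.4], [66.4, -1.1, 14.5], [66.6, -6.5, 10.4], [67.2, -10.6, 11.9], [67.2, -8.7, 10.1], [68.3, -3.9, 10.4], [68.5, -11.5, 16.4], [69.1, -8.1, 11.2], [69.3, -6.3, 9.0], [69.8, -10.3, 10.8], [70.4, -7.2, 13.9], [71.3, -9.5, 13.0], [72.1, -11.8, 12.2], [74.3, -11.3, 12.2], [75.3, -9.9, 7.6], [75.5, -13.8, 10.2], [76.6, -10.9, 12.0], [77.2, -13.1, 12.0], [78.8, -10.4, 12.2], [79.1, -12.4, 12.8], [81.4, -12.0, 12.8], [81.5, -10.1, 10.9], [83.2, -11.3, 14.1], [84.0, -9.8, 10.2], [84.8, -8.6, 14.3], [85.1, -8.4, 5.4], [85.6, -7.1, 10.5], [86.4, -5.5, 6.7], [86.8, -8.0, 15.1], [86.9, -11.5, 10.0], [86.9, -0.4, 8.5], [87.1, -6.3, 12.7], [87.6, -4.6, 9.7], [87.7, -3.1, 15.8], [88.0, -2.9, 6.9], [89.8, -2.2, 8.2], [90.3, -6.2, 9.9], [90.5, -1.0, 12.6], [92.1, -3.7, 9.5]]
[{"dp": [0.0163, -0.0235, 0.018], "rotation": [0, 0, -0.0]}, {"dp": [0.0163, -0.0235, 0.018], "rotation": [0, 0, -0.0]}, {"dp": [0.0163, -0.0235, 0.018], "rotation": [0, 0, -0.0]}, {"dp": [0.0163, -0.0235, 0.018], "rotation": [0, 0, -0.0]}, {"dp": [0.0163, -0.0235, 0.018], "rotation": [0, 0, -0.0]}]
```

>>> {"method": "carry_out", "body": {"commands": [{"dp":[0.0163,-0.0235,0.018],"rotation":[0,0,0]},{"dp":[0.0163,-0.0235,0.018],"rotation":[0,0,0]},{"dp":[0.0163,-0.0235,0.018],"rotation":[0,0,0]},{"dp":[0.0163,-0.0235,0.018],"rotation":[0,0,0]},{"dp":[0.0163,-0.0235,0.018],"rotation":[0,0,0]},{"dp":[0,0,0],"rotation":[0,0,0]},{"dp":[0,0,0],"rotation":[0,0,0]},{"dp":[0,0,0],"rotation":[0,0,0]}]}}

```text
t: 8.55
eef_pos: [0.642, -0.0579, 0.3218]
ee_rot: [-3.14, -0.001, -1.024]
force: [-0.9, 0.2, -2.6]
width: 0.0215
gripper_force: 45.0
```

```bash
cat >> h.py <<'E'
def look(tag,save=True):
    st=readout.get_state(); print(st['eef_pos'].round(4),st['ee_rot'].round(4),st['force'].round(1))
    y=st['ee_rot'][2]; L=st['eef_pos'][:2]+.08*np.array([np.cos(y),np.sin(y)]); print('pred leg units',units(L).round(4))
    ims=[]
    for n in('scene','wrist'):
        im,dp=vision.grab_frame(n); ims.append(im); W=wcloud(dp,st) if n=='wrist' else cloud(n,dp); uv=units(W)
        m=(np.hypot(W[...,0]-L[0],W[...,1]-L[1])<.02)&(W[...,2]>.115)&(W[...,2]<st['eef_pos'][2]-.02)
        if m.sum()>5: print(n,'leg',m.sum(),units(W[m].mean(0)).round(4),W[m].min(0).round(4)[2])
        k=lime(im)&(abs(uv[...,1])<.125)&(uv[...,0]>-.12)&(uv[...,0]<.13)&(W[...,2]<.04)
        if k.sum()>3: print(n,'collar',k.sum(),uv[k].mean(0).round(4),uv[k].min(0).round(4),uv[k].max(0).round(4),np.nanmax(W[k][:,2]).round(3))
    if save: cv2.imwrite(f'pics/{tag}.png',np.hstack([cv2.resize(ims[0][150:342,30:286],(400,300)),cv2.resize(ims[1],(400,300))])[:,:,::-1])
E
python3 -c "
from h import *
look('l1')"
```

```text
[ 0.642  -0.0579  0.3218] [-3.1401e+00 -7.0000e-04 -1.0243e+00] [-0.9  0.2 -2.6]
pred leg units [ 0.1106 -0.0016]
scene leg 384 [0.1108 0.0033] 0.1478
wrist collar 112 [ 0.0742 -0.0036] [ 0.0642 -0.0143] [0.0896 0.0123] 0.013
```

View pics/l1.png

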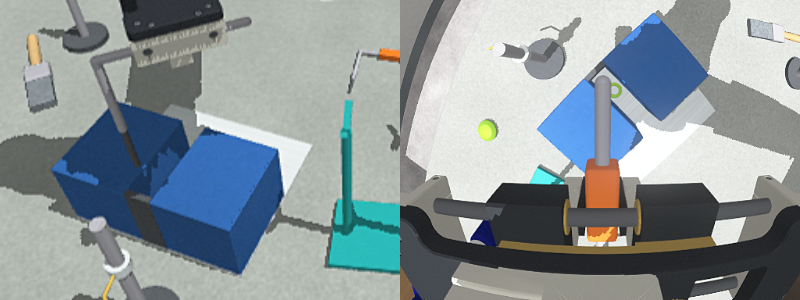

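The leg (scene crop (128,140)) stands over the rear of the gap and the wrist view shows the collar at (613,90), in front of the leg. Lowering now.

>>> {"method": "carry_out", "body": {"commands": [{"dp":[0,0,0.02],"rotation":[0,0,0]},{"dp":[0,0,0.025],"rotation":[0,0,0]},{"dp":[0,0,0.025],"rotation":[0,0,0]},{"dp":[0,0,0.025],"rotation":[0,0,0]},{"dp":[0,0,0.015],"rotation":[0,0,0]},{"dp":[0,0,0.01],"rotation":[0,0,0]},{"dp":[0,0,0.005],"rotation":[0,0,0]},{"dp":[0,0,0],"rotation":[0,0,0]}]}}

```text
t: 9.65
eef_pos: [0.6423, -0.0581, 0.1958]
ee_rot: [-3.141, -0.0, -1.025]
force: [-0.2, -0.3, -1.7]
width: 0.022
gripper_force: 45.0
```

>>> {"method": "carry_out", "body": {"commands": [{"dp":[0,0,0.003],"rotation":[0,0,0]},{"dp":[0,0,0.002],"rotation":[0,0,0]},{"dp":[0,0,0],"rotation":[0,0,0]},{"dp":[0,0,0],"rotation":[0,0,0]}]}}

```text
t: 10.15
eef_pos: [0.6423, -0.0581, 0.1907]
ee_rot: [-3.141, -0.0, -1.025]
force: [-0.2, 0.3, -2.0]
width: 0.0217
gripper_force: 45.0
```

>>> {"method": "carry_out", "body": {"commands": [{"dp":[0,0,0.002],"rotation":[0,0,0]},{"dp":[0,0,0.002],"rotation":[0,0,0]},{"dp":[0,0,0.002],"rotation":[0,0,0]},{"dp":[0,0,0],"rotation":[0,0,0]},{"dp":[0,0,0],"rotation":[0,0,0]}]}}

```text
t: 10.78
eef_pos: [0.6423, -0.0581, 0.1846]
ee_rot: [-3.142, -0.0, -1.025]
force: [0.1, 0.9, -3.3]
width: 0.022
gripper_force: 45.0
```

>>> {"method": "carry_out", "body": {"commands": [{"dp":[0,0,0.001],"rotation":[0,0,0]},{"dp":[0,0,0.001],"rotation":[0,0,0]},{"dp":[0,0,0],"rotation":[0,0,0]},{"dp":[0,0,0],"rotation":[0,0,0]}]}}

```text
t: 11.28
eef_pos: [0.6422, -0.0581, 0.1826]
ee_rot: [-3.142, -0.0, -1.025]
force: [-0.1, -0.3, -3.0]
width: 0.0217
gripper_force: 45.0
```

>>> {"method": "carry_out", "body": {"commands": [{"dp":[0,0,0.001],"rotation":[0,0,0]},{"dp":[0,0,0],"rotation":[0,0,0]},{"dp":[0,0,0],"rotation":[0,0,0]}]}}

```text
t: 11.65
eef_pos: [0.6422, -0.0581, 0.1816]
ee_rot: [3.142, -0.0, -1.025]
force: [0.6, 0.3, -2.7]
width: 0.0218
gripper_force: 45.0
```

>>> {"method": "carry_out", "body": {"commands": [{"dp":[0,0,0.001],"rotation":[0,0,0]},{"dp":[0,0,0.001],"rotation":[0,0,0]},{"dp":[0,0,0],"rotation":[0,0,0]},{"dp":[0,0,0],"rotation":[0,0,0]}]}}

```text
t: 12.15
eef_pos: [0.6423, -0.0581, 0.1796]
ee_rot: [-3.142, -0.0, -1.025]
force: [-0.1, 0.0, -2.7]
width: 0.0215
gripper_force: 45.0
```

>>> {"method": "carry_out", "body": {"commands": [{"dp":[0,0,0.001],"rotation":[0,0,0]},{"dp":[0,0,0],"rotation":[0,0,0]},{"dp":[0,0,0],"rotation":[0,0,0]}]}}

```text
t: 12.52
eef_pos: [0.6422, -0.0581, 0.1785]
ee_rot: [3.142, 0.0, -1.025]
force: [1.0, 0.6, -2.3]
width: 0.0219
gripper_force: 45.0
```

>>> {"method": "carry_out", "body": {"commands": [{"dp":[0,0,0.001],"rotation":[0,0,0]},{"dp":[0,0,0],"rotation":[0,0,0]},{"dp":[0,0,0],"rotation":[0,0,0]}]}}

```text
t: 12.9
eef_pos: [0.6422, -0.0581, 0.1775]
ee_rot: [3.142, 0.0, -1.025]
force: [-0.1, 0.9, -2.2]
width: 0.0214
gripper_force: 45.0
```

>>> {"method": "carry_out", "body": {"commands": [{"dp":[0,0,0.001],"rotation":[0,0,0]},{"dp":[0,0,0],"rotation":[0,0,0]},{"dp":[0,0,0],"rotation":[0,0,0]}]}}

```text
t: 13.28
eef_pos: [0.6423, -0.0581, 0.1767]
ee_rot: [-3.141, -0.0, -1.025]
force: [-0.9, -0.4, -2.4]
width: 0.0216
gripper_force: 45.0
```

>>> {"method": "carry_out", "body": {"commands": [{"dp":[0,0,0.001],"rotation":[0,0,0]},{"dp":[0,0,0],"rotation":[0,0,0]},{"dp":[0,0,0],"rotation":[0,0,0]}]}}

```text
t: 13.65
eef_pos: [0.6425, -0.058, 0.1764]
ee_rot: [-3.141, -0.001, -1.024]
force: [-3.3, 1.6, 5.6]
width: 0.0214
gripper_force: 45.0
```

>>> {"method": "carry_out", "body": {"commands": [{"dp":[0,0,0.001],"rotation":[0,0,0]},{"dp":[0,0,0],"rotation":[0,0,0]},{"dp":[0,0,0],"rotation":[0,0,0]}]}}

```text
t: 14.02
eef_pos: [0.6427, -0.0579, 0.1762]
ee_rot: [-3.14, -0.001, -1.024]
force: [-4.3, 3.6, 10.1]
width: 0.0216
gripper_force: 45.0
```

Run:
```python
from h import *
look('x',False); print(readout.get_state()['moment'])
```

```text
[ 0.6427 -0.0579  0.1762] [-3.1400e+00 -1.0000e-03 -1.0242e+00] [-4.3  3.6 10.1]
pred leg units [ 0.1113 -0.0014]
scene leg 83 [0.1114 0.0032] 0.1161
wrist collar 348 [ 0.077  -0.0012] [ 0.0636 -0.0148] [0.0918 0.0142] 0.013
[ 1.04415754  1.70193685 -0.13530669]
```

>>> {"method": "carry_out", "body": {"commands": [{"dp":[0,0,-0.0035],"rotation":[0,0,0]},{"dp":[0,0,0],"rotation":[0,0,0]},{"dp":[-0.0035,0.0035,0],"rotation":[0,0,0]},{"dp":[-0.0035,0.0035,0],"rotation":[0,0,0]},{"dp":[-0.0035,0.0035,0],"rotation":[0,0,0]},{"dp":[-0.0035,0.0035,0],"rotation":[0,0,0]},{"dp":[-0.0035,0.0035,0],"rotation":[0,0,0]},{"dp":[-0.0035,0.0035,0],"rotation":[0,0,0]}]}}

```text
t: 15.12
eef_pos: [0.6131, -0.051, 0.1781]
ee_rot: [-3.141, -0.0, -1.025]
force: [-0.5, -0.5, -2.4]
width: 0.0218
gripper_force: 45.0
```

Run:
```python
from h import *
look('x',False)
```

```text
[ 0.6131 -0.051   0.1781] [-3.1414e+00 -1.0000e-04 -1.0247e+00] [-0.5 -0.5 -2.4]
pred leg units [ 0.0808 -0.0017]
scene leg 83 [0.0814 0.0031] 0.1158
wrist collar 214 [ 0.056  -0.0043] [ 0.0471 -0.014 ] [0.0714 0.0109] 0.012
```

>>> {"method": "carry_out", "body": {"commands": [{"dp":[-0.0035,0.0035,0],"rotation":[0,0,0]},{"dp":[-0.0035,0.0035,0],"rotation":[0,0,0]},{"dp":[-0.0035,0.0035,0],"rotation":[0,0,0]},{"dp":[-0.0035,0.0035,0],"rotation":[0,0,0]},{"dp":[-0.0035,0.0035,0],"rotation":[0,0,0]},{"dp":[-0.0035,0.0035,0],"rotation":[0,0,0]},{"dp":[-0.0035,0.0035,0],"rotation":[0,0,0]},{"dp":[-0.0035,0.0035,0],"rotation":[0,0,0]}]}}

```text
t: 16.23
eef_pos: [0.5746, -0.0416, 0.1781]
ee_rot: [-3.142, -0.0, -1.025]
force: [0.5, -0.6, -3.2]
width: 0.0218
gripper_force: 45.0
```

>>> {"method": "carry_out", "body": {"commands": [{"dp":[-0.0035,0.0035,0],"rotation":[0,0,0]},{"dp":[-0.0035,0.0035,0],"rotation":[0,0,0]},{"dp":[-0.0035,0.0035,0],"rotation":[0,0,0]},{"dp":[-0.0035,0.0035,0],"rotation":[0,0,0]},{"dp":[-0.0035,0.0035,0],"rotation":[0,0,0]},{"dp":[-0.0035,0.0035,0],"rotation":[0,0,0]}]}}

```text
t: 16.98
eef_pos: [0.5457, -0.0346, 0.1781]
ee_rot: [-3.142, -0.0, -1.025]
force: [0.3, -0.2, -2.5]
width: 0.0212
gripper_force: 45.0
```

Run:
```python
from h import *
look('x',False)
```

```text
[ 0.5457 -0.0346  0.1781] [-3.1415 -0.     -1.0247] [ 0.3 -0.2 -2.5]
pred leg units [ 0.0115 -0.0017]
scene leg 74 [0.0122 0.0029] 0.1157
wrist collar 201 [-0.0131 -0.0047] [-0.0222 -0.014 ] [0.0021 0.0103] 0.013
```

>>> {"method": "carry_out", "body": {"commands": [{"dp":[-0.0035,0.0035,0],"rotation":[0,0,0]},{"dp":[-0.0035,0.0035,0],"rotation":[0,0,0]},{"dp":[-0.0035,0.0035,0],"rotation":[0,0,0]},{"dp":[-0.0035,0.0035,0],"rotation":[0,0,0]},{"dp":[-0.0035,0.0035,0],"rotation":[0,0,0]},{"dp":[-0.0035,0.0035,0],"rotation":[0,0,0]},{"dp":[-0.0035,0.0035,0],"rotation":[0,0,0]},{"dp":[-0.0035,0.0035,0],"rotation":[0,0,0]}]}}

```text
t: 18.08
eef_pos: [0.5073, -0.0252, 0.1781]
ee_rot: [-3.141, 0.0, -1.025]
force: [-0.4, 0.6, -2.3]
width: 0.0217
gripper_force: 45.0
```

>>> {"method": "carry_out", "body": {"commands": [{"dp":[0.0,0.0,0],"rotation":[0,0,0]},{"dp":[0.001,-0.001,0],"rotation":[0,0,0]},{"dp":[0.002,-0.002,0],"rotation":[0,0,0]},{"dp":[0,0,-0.01],"rotation":[0,0,0]},{"dp":[0,0,-0.03],"rotation":[0,0,0]},{"dp":[0,0,-0.04],"rotation":[0,0,0]},{"dp":[0,0,-0.05],"rotation":[0,0,0]},{"dp":[0,0,-0.05],"rotation":[0,0,0]}]}}

```text
t: 19.08
eef_pos: [0.5114, -0.0265, 0.3604]
ee_rot: [-3.141, -0.0, -1.025]
force: [2.0, 0.2, -2.4]
width: 0.0217
gripper_force: 45.0
```

Run:
```python
from h import *
look('l2')
```

```text
[ 0.5114 -0.0265  0.3604] [-3.1411e+00 -2.0000e-04 -1.0249e+00] [ 2.   0.2 -2.4]
pred leg units [-0.0237 -0.002 ]
scene leg 336 [-0.0231  0.0024] 0.188
wrist collar 79 [-0.0584 -0.0055] [-0.0674 -0.0145] [-0.0429  0.01  ] 0.004
```

View pics/l2.png

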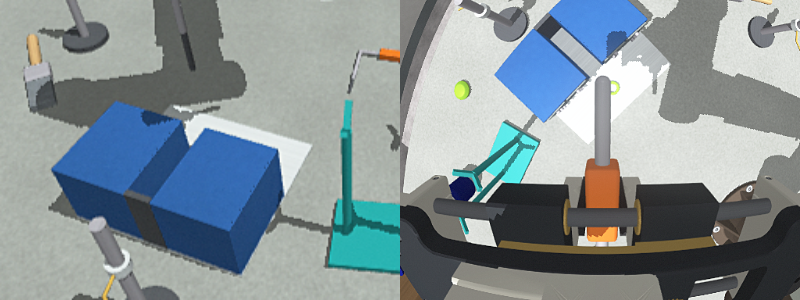

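The wrist view shows the collar on the plate at (614,87), clear of the empty gap, so I'm returning the rod.

Run:
```python
from h import *
rows([.5114,-.0265,.3604],-58.7,[.4835,.3273,.41],-78.04,10)
```

```text
[{"dp": [-0.0317, -0.016, -0.005], "rotation": [0, 0, 1.93]}, {"dp": [-0.0322, -0.0149, -0.005], "rotation": [0, 0, 1.93]}, {"dp": [-0.0327, -0.0138, -0.005], "rotation": [0, 0, 1.93]}, {"dp": [-0.0331, -0.0127, -0.005], "rotation": [0, 0, 1.93]}, {"dp": [-0.0335, -0.0116, -0.005], "rotation": [0, 0, 1.93]}, {"dp": [-0.0339, -0.0104, -0.005], "rotation": [0, 0, 1.93]}, {"dp": [-0.0343, -0.0093, -0.005], "rotation": [0, 0, 1.93]}, {"dp": [-0.0345, -0.0081, -0.005], "rotation": [0, 0, 1.93]}, {"dp": [-0.0348, -0.007, -0.005], "rotation": [0, 0, 1.93]}, {"dp": [-0.035, -0.0058, -0.005], "rotation": [0, 0, 1.93]}]
```

>>> {"method": "carry_out", "body": {"commands": [{"dp":[-0.0317,-0.016,-0.005],"rotation":[0,0,1.93]},{"dp":[-0.0322,-0.0149,-0.005],"rotation":[0,0,1.93]},{"dp":[-0.0327,-0.0138,-0.005],"rotation":[0,0,1.93]},{"dp":[-0.0331,-0.0127,-0.005],"rotation":[0,0,1.93]},{"dp":[-0.0335,-0.0116,-0.005],"rotation":[0,0,1.93]},{"dp":[-0.0339,-0.0104,-0.005],"rotation":[0,0,1.93]},{"dp":[-0.0343,-0.0093,-0.005],"rotation":[0,0,1.93]},{"dp":[-0.0345,-0.0081,-0.005],"rotation":[0,0,1.93]}]}}

```text
t: 20.18
eef_pos: [0.4889, 0.2577, 0.3981]
ee_rot: [3.141, -0.0, -1.295]
force: [0.8, -0.3, -2.9]
width: 0.022
gripper_force: 45.0
```

>>> {"method": "carry_out", "body": {"commands": [{"dp":[-0.0348,-0.007,-0.005],"rotation":[0,0,1.93]},{"dp":[-0.035,-0.0058,-0.005],"rotation":[0,0,1.93]},{"dp":[0,0,0],"rotation":[0,0,0]},{"dp":[0,0,0],"rotation":[0,0,0]},{"dp":[0,0,0],"rotation":[0,0,0]}]}}

```text
t: 20.8
eef_pos: [0.4838, 0.3266, 0.4081]
ee_rot: [3.142, -0.0, -1.362]
force: [-0.2, 0.1, -3.7]
width: 0.0216
gripper_force: 45.0
```

>>> {"method": "carry_out", "body": {"commands": [{"dp":[-0.0008,0.0004,0.04],"rotation":[0,0,0]},{"dp":[0,0,0.045],"rotation":[0,0,0]},{"dp":[0,0,0.035],"rotation":[0,0,0]},{"dp":[0,0,0.025],"rotation":[0,0,0]},{"dp":[0,0,0.015],"rotation":[0,0,0]},{"dp":[0,0,0.01],"rotation":[0,0,0]},{"dp":[0,0,0],"rotation":[0,0,0]},{"dp":[0,0,0],"rotation":[0,0,0]}]}}

```text
t: 21.8
eef_pos: [0.4836, 0.3284, 0.2391]
ee_rot: [-3.14, 0.001, -1.361]
force: [-0.5, -0.1, -2.5]
width: 0.0219
gripper_force: 45.0
```

>>> {"method": "carry_out", "body": {"commands": [{"dp":[0,0,0.003],"rotation":[0,0,0]},{"dp":[0,0,0.003],"rotation":[0,0,0]},{"dp":[0,0,0],"rotation":[0,0,0]},{"dp":[0,0,0],"rotation":[0,0,0]}]}}

```text
t: 22.3
eef_pos: [0.4832, 0.3282, 0.2321]
ee_rot: [-3.142, -0.0, -1.362]
force: [0.4, 0.5, -2.4]
width: 0.0219
gripper_force: 45.0
```

>>> {"method": "carry_out", "body": {"commands": [{"dp":[0,0,0.001],"rotation":[0,0,0]},{"dp":[0,0,0.001],"rotation":[0,0,0]},{"dp":[0,0,0],"rotation":[0,0,0]},{"dp":[0,0,0],"rotation":[0,0,0]}]}}

```text
t: 22.8
eef_pos: [0.4833, 0.3282, 0.2308]
ee_rot: [-3.141, 0.0, -1.361]
force: [-3.0, -0.2, 5.6]
width: 0.0216
gripper_force: 45.0
```

>>> {"method": "carry_out", "body": {"commands": [{"dp":[0,0,0],"rotation":[0,0,0]},{"dp":[0,0,0],"rotation":[0,0,0]},{"dp":[0,0,0],"rotation":[0,0,0]},{"dp":[0,0,0],"rotation":[0,0,0]},{"dp":[0,0,0],"rotation":[0,0,0]},{"dp":[0,0,0],"rotation":[0,0,0]},{"dp":[0,0,0],"rotation":[0,0,0]},{"dp":[0,0,0],"rotation":[0,0,0]}], "grip": 0.0876}}

```text
t: 23.8
eef_pos: [0.4832, 0.3281, 0.2301]
ee_rot: [-3.142, -0.0, -1.362]
force: [-0.4, -0.8, -0.0]
width: 0.0865
gripper_force: 0.0
```

>>> {"method": "carry_out", "body": {"commands": [{"dp":[0,0,-0.01],"rotation":[0,0,0]},{"dp":[0,0,-0.03],"rotation":[0,0,0]},{"dp":[0,0,-0.04],"rotation":[0,0,0]},{"dp":[0,0,-0.05],"rotation":[0,0,0]},{"dp":[0,0,-0.04],"rotation":[0,0,0]},{"dp":[0,0,0],"rotation":[0,0,0]},{"dp":[0,0,0],"rotation":[0,0,0]}]}}

```text
t: 24.68
eef_pos: [0.4829, 0.328, 0.4001]
ee_rot: [3.142, 0.0, -1.362]
force: [0.2, 0.0, -0.8]
width: 0.0876
gripper_force: 0.0
```

Run:
```python
from h import *
st=readout.get_state(); F=[]
for n in('scene','top','wrist'):
    im,dp=vision.grab_frame(n); F.append(im); W=wcloud(dp,st) if n=='wrist' else cloud(n,dp); z=W[...,2]
    h=cv2.cvtColor(im,cv2.COLOR_RGB2HSV).astype(int)
    t=W[(h[...,0]<20)&(h[...,1]>150)&(z>.229)&(z<.245)&(W[...,0]>.4)]
    if len(t)>30: print(n,len(t),np.median(t,0),cv2.minAreaRect((t[:,:2]*1000).astype(np.float32)))
    uv=units(W); k=lime(im)&(abs(uv[...,1])<.12)&(uv[...,0]>-.12)&(uv[...,0]<.1)&(z<.04)
    if k.sum()>3: print(n,'collar',k.sum(),uv[k].mean(0),uv[k].min(0),uv[k].max(0),np.nanpercentile(z[k],95))
cv2.imwrite('pics/e.png',np.hstack([cv2.resize(F[0],(400,300)),cv2.resize(F[1],(400,300))])[:,:,::-1])
```

```text
scene 243 [0.48659132 0.32924987 0.23395404] ((483.1565246582031, 330.0186462402344), (23.19270896911621, 57.50137710571289), 12.781179428100586)
top 348 [0.4847469  0.32062648 0.23385983] ((484.11572265625, 324.2331237792969), (22.16112518310547, 50.536712646484375), 11.767579078674316)
top collar 91 [-0.04820967 -0.00039376] [-0.06189748 -0.01516906] [-0.03435739  0.01309882] 0.014479419778887115
wrist 1100 [0.48377224 0.32730557 0.23417902] ((483.2286682128906, 329.1728210449219), (21.763484954833984, 57.441490173339844), 11.305784225463867)
```

View pics/e.png

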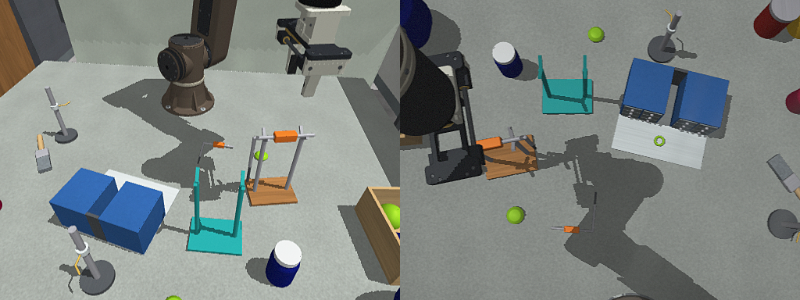

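The rod is back in the brown stand's forks (scene view (286,135)), and the collar lies flat on the plate (top view (659,141)), centred about 48 mm in front of the mouth. Handing in.

```bash
python3 -c "
from station import arm; print(arm.job_done())"
```

```text
the job is handed in; nothing more can be done
None
```

I drew the collar out onto the plate, where it lies flat about 48 mm in front of the gap's mouth, laid the rod back in its stand with the gripper clear, and handed the job in; the hand-in gave no verdict.

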